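# Issue three visitor tokens from the red dispenser

## Robot

A 6-joint arm with a two-finger parallel gripper is mounted at the origin on the work surface. World frame = base frame: x ahead of the robot, y to its left, z up, the work surface at z = 0. Lengths are in m, angles in rad, forces in N, time in s.
With the tool pointing down it reaches from about 0.35 to 0.775 m from the base axis. Payload 7.3 kg.
Tool frame: the origin (TCP) lies midway between the tips of the shut fingers; the grasp point (between the pads) lies 19 mm behind it (robot.grip_depth is the z of the grasp point in the tool frame, in m); z points along the fingers, y is the line along which they close (so a half turn about z gives the same grasp; the last joint's range is limited). The gripper opens to 92 mm and grips with 3 to 60 N. Pads are 19 mm wide; open, the fingers measure 130 mm over their backs; the gripper's body (75 mm by 190 mm) begins 47 mm behind the grasp point.
Start: joints at [0.991, 0.342, 1.524, -0, 1.275, -0.146], TCP at [0.221, 0.476, 0.227] pointing down, gripper open.
Joint ranges: [-2.53, 2.53], [-0.77, 2.02], [0.04, 2.7], [-1, 4.14], [0.28, 2.66], [-3.11, 3.11]. Speed limits (rad/s): [2.57, 2.57, 3.14, 3.14, 3.14, 3.14].

## Interface

Orientations are given as [roll, pitch, yaw] about the fixed x, y, z axes, in that order (R = Rz(yaw) Ry(pitch) Rx(roll)).
In Python, from cell import robot, viewer gives the robot as it stands.
- The arm moves only by the tool step_arm, never from a script. Its argument "increments" is a list of rows, each an object with "delta_pos": the shift along the tool's x, y, z in cm, a list of three; "dr": the turn, a rotation vector about the tool's x, y, z in degrees, a list of three; "fingers": the closure, from -1 (fully open) to 1 (shut), so that 0 is half open. In form: [{"delta_pos": [tx, ty, tz], "dr": [wx, wy, wz], "fingers": fingers}, ...]. A call has exactly 5 rows; each row is the pose to reach, as a shift and turn from the pose commanded when the call began, along the tool's axes at that moment; what a row does not reach only later rows make up. A row lasts 1/8 s, in which the tool goes at most 62.5 mm and 10.7 degrees, less where a joint would pass 70% of its speed; a pose out of reach is approached as far as the arm can. A call with a gripper value outside its range is refused whole. The fingers move at their own pace and stop on an object; "newtons" is the grip in N (left out, the last holds). Time passes only in rows, so rows that repeat a pose let the fingers close, or fill a call up. It gives the time, the measured TCP pose, the force, the opening and the grip force at its end, in the units of the state.
- robot.observe(): the state, without advancing time (a new reading comes with each control period).
- viewer.read_camera(name): name is "scene" or "top" or "wrist"; returns the picture (384x512x3 uint8, red, green, blue); there is no depth.
- viewer.camera_params(name): a dict with "K" (3x3 intrinsics, pixels), "T" (4x4, takes a point from camera to world coordinates). Camera axes: x right, y down, z forward; pixel columns grow to the right and rows downward; lengths in m; the calibration is good to about 2 mm. A picture is of the moment at which its call begins: read the wrist's pose just before it. camera_params takes no time and is no camera call; for the wrist camera it gives the pose at the moment of the call.
- robot.hand_in(): hands the job in; it is judged then, once.
The state is a dict: "time": time; "qpos": joint angles; "qvel": joint speeds; "joint_efforts": joint torques, N m; "tool_pos": TCP position; "tool_rot": TCP orientation; "contact_force": force on the tool from outside, world axes, zero at the start; "torque": the same for the moment, N m; "opening": finger opening in m; "grip_force": force on a finger pad.
Only numpy, scipy, OpenCV 4.12 (cv2) and the standard library are available. Lean on these libraries where they do the work, as an engineer would, in place of code of your own. Each camera call takes 0.05 s, during which the arm holds its last target. There are 200 camera calls.

## Task

Three visitors have come to the bunker's telephone room: issue exactly three red tokens into the tray of the red dispenser by pressing its lever fully down three times, letting it spring fully back up after each press. The fourth red token must stay in the shaft; do not press the lever of the blue dispenser.

Things in the scene. Friction and masses are not known exactly. Their poses are not given: they have to be found in the camera images.
- red_pad (a point): centre of the top face of the red lever's pad, the plate to press: 42 mm along x, 46 wide, 12 thick, at rest 144 mm above the desk and sloping 17 degrees up towards the robot. x points from the lever to the tray (away from the robot), z up; it tilts when pressed. Nothing is above it; the tallest parts are the cheeks at the lever's pivot (131 mm high, from 53 mm beyond) and the shaft (134 mm).
- red_lever (a joint): turn of the red lever (rad): 0 up at rest, 0.5 at its firm lower stop, where the pad is 37 mm lower (top at 107 mm, under 6 mm sideways). A spring resists with 2.5 N at first, 6 N at the bottom, and lifts it when let go. Each full stroke pushes one token out, near its end: press to the stop (15 N will do). The next token drops into place only once the lever is back at 0.
- red_tray (a point): centre of the flat floor of the red dispenser's open tray, 6 mm above the desk, 213 mm beyond the pad along x (x from lever to tray, z up). Floor 83 mm along x, 80 along y, sides 30 mm high; tokens slide into it down a steep chute from the clear square shaft, whose axis is 93 mm back (-x). The dispenser is a fixed grey box with a red cap, lever towards the robot, tray on the far side.
- token1_center (a point): centre of the first (lowest) red token in the stack (disc 34 mm across, 10 mm thick, 14 g; not to be grasped), 65 mm above the desk at the start; once issued it lies in the red tray, below 51 mm.
- token2_center (a point): centre of the second red token in the stack (disc 34 mm across, 10 mm thick, 14 g; not to be grasped), 75 mm above the desk at the start; once issued it lies in the red tray, below 51 mm.
- token3_center (a point): centre of the third red token in the stack (disc 34 mm across, 10 mm thick, 14 g; not to be grasped), 85 mm above the desk at the start; once issued it lies in the red tray, below 51 mm.
- token4_center (a point): centre of the fourth red token in the stack (disc 34 mm across, 10 mm thick, 14 g; not to be grasped), 95 mm above the desk at the start; it must stay in the shaft, where it sinks to about 65 mm after three presses; a fifth lies above it.
- blue_pad (a point): centre of the top face of the lever pad of the blue dispenser, which is of the same shape and size as the red one but blue, with blue tokens; it is not to be pressed. The two dispensers may stand in either place, left or right.

How it is judged:
By the outcome, as a careful person would: the job done as asked, in the order asked, and still so for the second after the job is handed in, with the robot touching nothing.
It also fails if it takes over 35 s, if anything falls off the work surface, if the arm or the gripper's body presses on something with over 40 N, if the wrist force passes 120 N, or if a joint passes its speed limit or range.

## Working session

There is one attempt and no reset: what is moved stays moved. The work goes in short steps, Python scripts to look and compute and a tool call to move; the robot and the scene stay as the last step left them, time stands still between calls to the robot, and variables do not carry over. Pictures are saved under pics/ and viewed, at most 10 in all, crops included, and the job is handed in when it is done.

Besides the shell and the picture viewer there is one more tool, called after "Request:" as a command line: name --argument value ..., lists and objects as JSON in quotes. step_arm: Moves the arm, as the interface text tells. Its arguments: {"type":"object","properties":{"increments":{"type":"array"},"newtons":{"type":"number"}},"required":["increments"]}

```bash
mkdir -p pics; python3 - <<'E'
from cell import robot, viewer
import cv2,numpy as np
s=robot.observe();print({k:np.round(v,3).tolist() for k,v in s.items()})
ims=[]
for n in ("scene","top"):
    im=viewer.read_camera(n)[:,:,::-1]; cv2.imwrite(f"pics/{n}0.png",im)
    p=viewer.camera_params(n);print(n,np.round(p["K"],1).tolist(),np.round(p["T"],3).tolist())
E
```

```text
{'time': 0.0, 'qpos': [0.991, 0.343, 1.525, -0.0, 1.275, -0.146], 'qvel': [0.0, -0.0, -0.001, -0.0, 0.0, -0.001], 'joint_efforts': [0.001, -43.124, -24.422, 0.072, 0.056, -0.0], 'tool_pos': [0.22, 0.476, 0.226], 'tool_rot': [-3.14, -0.0, 2.708], 'contact_force': [-0.303, -0.003, -0.34], 'torque': [0.011, 0.01, 0.034], 'grip_force': 0.0, 'opening': 0.092}
scene [[491.7, 0.0, 257.3], [0.0, 491.7, 191.9], [0.0, 0.0, 1.0]] [[0.673, 0.493, -0.551, 1.238], [0.74, -0.464, 0.488, -0.591], [-0.015, -0.736, -0.677, 0.896], [0.0, 0.0, 0.0, 1.0]]
top [[415.5, 0.0, 252.4], [0.0, 415.5, 184.1], [0.0, 0.0, 1.0]] [[-0.0, -0.986, 0.169, 0.467], [-1.0, 0.002, 0.009, -0.006], [-0.009, -0.169, -0.986, 1.024], [0.0, 0.0, 0.0, 1.0]]
```

View pics/scene0.png

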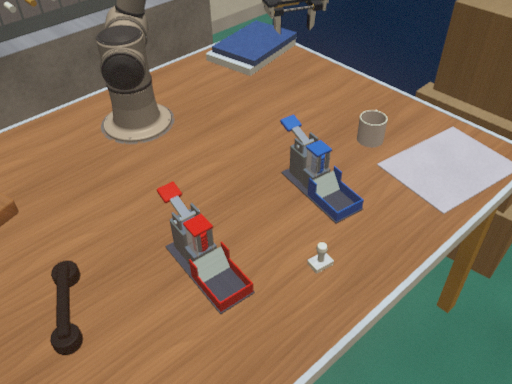

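View pics/top0.png

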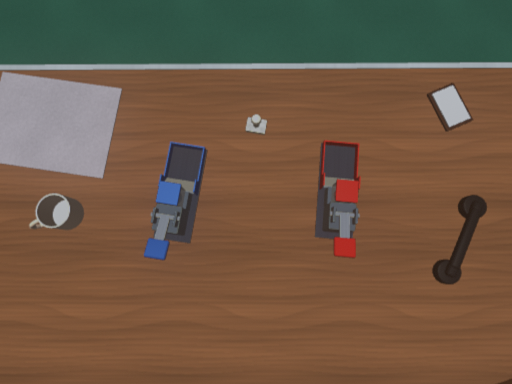

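The scene view shows the red pad at about (169,192) and the blue one at (291,123). In the top view the red pad is at (345,248), the red cap at (347,191) and the red tray at (340,160).

```bash
cat > h.py <<'E'
import cv2,numpy as np
from cell import robot, viewer
def red(im):
    h=cv2.cvtColor(im,cv2.COLOR_RGB2HSV)
    return (((h[...,0]<6)|(h[...,0]>174))&(h[...,1]>190)&(h[...,2]>90)).astype(np.uint8)
def ray(n,uv,p=None):
    p=p or viewer.camera_params(n); K,T=np.array(p["K"]),np.array(p["T"])
    d=T[:3,:3]@np.linalg.solve(K,[*uv,1]); return T[:3,3],d
def onz(n,uv,z):
    o,d=ray(n,uv); return o+d*(z-o[2])/d[2]
def tri(r1,r2):
    A=np.c_[r1[1],-r2[1]]; t=np.linalg.lstsq(A,r2[0]-r1[0],rcond=None)[0]
    a=r1[0]+t[0]*r1[1]; b=r2[0]+t[1]*r2[1]; return (a+b)/2,np.linalg.norm(a-b)
E
python3 - <<'E'
from h import *
for n in ("scene","top"):
    im=cv2.imread(f"pics/{n}0.png")[:,:,::-1].copy()
    k,l,st,c=cv2.connectedComponentsWithStats(red(im))
    for i in range(1,k):
        if st[i,4]>40: print(n,st[i].tolist(),c[i].round(1),onz(n,c[i],.144).round(4),onz(n,c[i],.134).round(4))
    
# tray floor from top: dark grey interior approx centre
print(onz("top",(340,162),.006))
E
```

```text
scene [157, 182, 25, 21, 275] [168.3 191.2] [ 0.485  -0.1945  0.144 ] [ 0.475  -0.1892  0.134 ]
scene [184, 214, 29, 37, 439] [198.7 227.5] [ 0.6229 -0.2127  0.144 ] [ 0.6147 -0.2076  0.134 ]
scene [192, 257, 61, 54, 482] [228.9 289.7] [ 0.7879 -0.268   0.144 ] [ 0.782  -0.2637  0.134 ]
top [336, 178, 24, 24, 448] [347.3 190.3] [ 0.6034 -0.2011  0.144 ] [ 0.605  -0.2033  0.134 ]
top [334, 238, 22, 19, 380] [344.3 247.2] [ 0.4832 -0.1903  0.144 ] [ 0.4834 -0.1924  0.134 ]
[ 0.69662265 -0.2162793   0.006     ]
```

Red pad is at about (0.484, -0.193), with the dispenser's yaw about -6°. I'll travel there with the fingers shutting.

Request:
step_arm --increments '[{"delta_pos":[-3,-3,0],"dr":[0,0,0],"fingers":1},{"delta_pos":[-7,-6.7,0],"dr":[0,0,0],"fingers":1},{"delta_pos":[-11,-10.5,0],"dr":[0,0,0],"fingers":1},{"delta_pos":[-15,-14.3,0],"dr":[0,0,0],"fingers":1},{"delta_pos":[-19,-18.1,0],"dr":[0,0,0],"fingers":1}]' --newtons 10

```text
time: 0.72
tool_pos: [0.3172, 0.2306, 0.2266]
tool_rot: [3.142, 0.0, 2.708]
contact_force: [1.0, -0.8, -0.5]
opening: 0.0464
grip_force: 0.0
```

Request:
step_arm --increments '[{"delta_pos":[-4,-3.8,0],"dr":[0,0,0],"fingers":1},{"delta_pos":[-8,-7.6,0],"dr":[0,0,0],"fingers":1},{"delta_pos":[-12,-11.4,0],"dr":[0,0,0],"fingers":1},{"delta_pos":[-16,-15.3,0],"dr":[0,0,0],"fingers":1},{"delta_pos":[-20,-19.1,0],"dr":[0,0,0],"fingers":1}]'

```text
time: 1.35
tool_pos: [0.4184, -0.0269, 0.2266]
tool_rot: [3.141, -0.0, 2.707]
contact_force: [1.1, 0.4, -0.6]
opening: 0.0006
grip_force: 0.0
```

Request:
step_arm --increments '[{"delta_pos":[-4,-3.8,0],"dr":[0,0,-4],"fingers":1},{"delta_pos":[-8,-7.6,0],"dr":[0,0,-9],"fingers":1},{"delta_pos":[-11,-10.5,0],"dr":[0,0,-14],"fingers":1},{"delta_pos":[-13,-12.4,0],"dr":[0,0,-18.5],"fingers":1},{"delta_pos":[-13.1,-12.5,0],"dr":[0,0,-18.5],"fingers":1}]'

```text
time: 1.98
tool_pos: [0.4845, -0.1949, 0.2259]
tool_rot: [3.141, -0.001, 3.028]
contact_force: [0.0, 0.5, 0.3]
opening: 0.0005
grip_force: 0.0
```

```bash
python3 - <<'E'
from h import *
s=robot.observe();print({k:np.round(v,3).tolist() for k,v in s.items()})
im=viewer.read_camera("wrist"); cv2.imwrite("pics/w1.png",im[:,:,::-1])
k,l,st,c=cv2.connectedComponentsWithStats(red(im))
for i in range(1,k):
    if st[i,4]>40: print(st[i].tolist(),c[i].round(1),onz("wrist",c[i],.144).round(4),onz("wrist",c[i],.134).round(4))
E
```

```text
{'time': 1.975, 'qpos': [-0.529, 0.338, 1.532, 0.0, 1.272, -1.987], 'qvel': [0.022, -0.015, 0.021, 0.011, 0.012, 0.038], 'joint_efforts': [-1.088, -42.186, -25.298, -0.232, -0.106, -0.593], 'tool_pos': [0.484, -0.195, 0.226], 'tool_rot': [3.141, -0.001, 3.028], 'contact_force': [0.028, 0.461, 0.309], 'torque': [0.032, 0.035, 0.011], 'grip_force': 0.0, 'opening': 0.001}
[227, 172, 54, 42, 2105] [253.5 191.9] [ 0.4797 -0.1901  0.144 ] [ 0.4829 -0.1903  0.134 ]
[244, 304, 12, 18, 167] [249.  312.6] [ 0.6059 -0.2088  0.144 ] [ 0.6144 -0.2098  0.134 ]
```

View pics/w1.png

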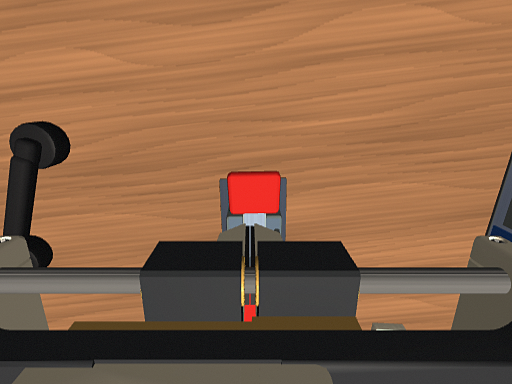

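The wrist view shows the red pad at (253,192), square to the tool: pad centre is about (0.482,-0.191). I'll shift 3 mm and descend to just above it.

Request:
step_arm --increments '[{"delta_pos":[0,0.2,2],"dr":[0,0,0],"fingers":1},{"delta_pos":[0.1,0.3,4],"dr":[0,0,0],"fingers":1},{"delta_pos":[0.1,0.3,6],"dr":[0,0,0],"fingers":1},{"delta_pos":[0.1,0.3,7],"dr":[0,0,0],"fingers":1},{"delta_pos":[0.1,0.3,7],"dr":[0,0,0],"fingers":1}]'

```text
time: 2.65
tool_pos: [0.4835, -0.1896, 0.1565]
tool_rot: [3.141, -0.001, 3.031]
contact_force: [-0.7, 0.1, 0.5]
opening: 0.0007
grip_force: 0.0
```

Request:
step_arm --increments '[{"delta_pos":[0,0,1.5],"dr":[0,0,0],"fingers":1},{"delta_pos":[0,0,3],"dr":[0,0,0],"fingers":1},{"delta_pos":[0,0,4],"dr":[0,0,0],"fingers":1},{"delta_pos":[0,0,4.5],"dr":[0,0,0],"fingers":1},{"delta_pos":[0,0,4.5],"dr":[0,0,0],"fingers":1}]'

```text
time: 3.28
tool_pos: [0.4831, -0.1905, 0.111]
tool_rot: [3.141, -0.002, 3.03]
contact_force: [-4.1, -0.2, 6.4]
opening: 0.0004
grip_force: 3.1
```

Request:
step_arm --increments '[{"delta_pos":[0,0,0.1],"dr":[0,0,0],"fingers":1},{"delta_pos":[0,0,0.2],"dr":[0,0,0],"fingers":1},{"delta_pos":[0,0,0.3],"dr":[0,0,0],"fingers":1},{"delta_pos":[0,0,0.3],"dr":[0,0,0],"fingers":1},{"delta_pos":[0,0,0.3],"dr":[0,0,0],"fingers":1}]'

```text
time: 3.9
tool_pos: [0.4833, -0.1905, 0.109]
tool_rot: [-3.141, -0.001, 3.031]
contact_force: [-5.6, 0.5, 10.3]
opening: 0.0003
grip_force: 5.7
```

Request:
step_arm --increments '[{"delta_pos":[0,0,0.1],"dr":[0,0,0],"fingers":1},{"delta_pos":[0,0,0.1],"dr":[0,0,0],"fingers":1},{"delta_pos":[0,0,0.2],"dr":[0,0,0],"fingers":1},{"delta_pos":[0,0,0.2],"dr":[0,0,0],"fingers":1},{"delta_pos":[0,0,0.2],"dr":[0,0,0],"fingers":1}]'

```text
time: 4.53
tool_pos: [0.4834, -0.1906, 0.1084]
tool_rot: [-3.141, 0.0, 3.031]
contact_force: [-9.2, 2.5, 21.1]
opening: 0.0005
grip_force: 11.6
```

Firm stop reached at 21 N. I'll release fully and check.

Request:
step_arm --increments '[{"delta_pos":[0,0,-1.5],"dr":[0,0,0],"fingers":1},{"delta_pos":[0,0,-3],"dr":[0,0,0],"fingers":1},{"delta_pos":[0,0,-4.5],"dr":[0,0,0],"fingers":1},{"delta_pos":[0,0,-5.5],"dr":[0,0,0],"fingers":1},{"delta_pos":[0,0,-5.5],"dr":[0,0,0],"fingers":1}]'

```text
time: 5.15
tool_pos: [0.4841, -0.1905, 0.1623]
tool_rot: [-3.141, 0.001, 3.031]
contact_force: [0.9, -0.0, 0.5]
opening: 0.0004
grip_force: 0.0
```

```bash
python3 - <<'E'
from h import *
print(np.round(robot.observe()["contact_force"],1))
a=viewer.read_camera("scene")[:,:,::-1]; a=viewer.read_camera("scene")[160:320,120:280,::-1]
b=viewer.read_camera("top")[120:280,260:420,::-1]
cv2.imwrite("pics/c1.png",cv2.resize(np.hstack([a,b]),(800,400),interpolation=cv2.INTER_CUBIC))
E
```

```text
[ 0.9 -0.   0.5]
```

View pics/c1.png

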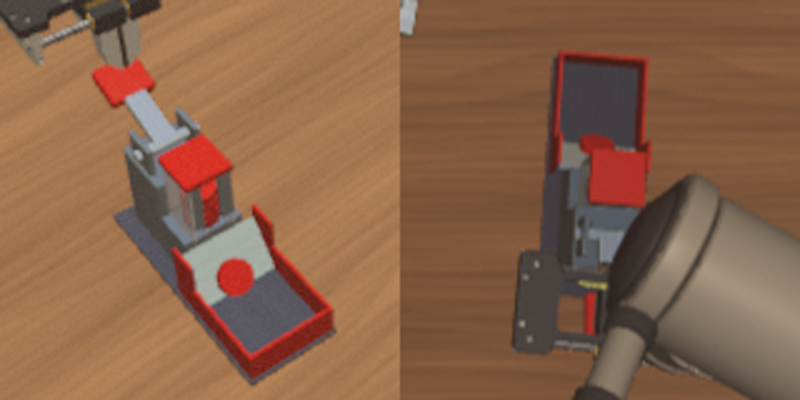

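The crop shows one red token on the chute's foot in the tray (about (235,277) in the crop) and the lever back up. Now the second press.

Request:
step_arm --increments '[{"delta_pos":[0,0,1.5],"dr":[0,0,0],"fingers":1},{"delta_pos":[0,0,3],"dr":[0,0,0],"fingers":1},{"delta_pos":[0,0,4.3],"dr":[0,0,0],"fingers":1},{"delta_pos":[0,0,5],"dr":[0,0,0],"fingers":1},{"delta_pos":[0,0,5.3],"dr":[0,0,0],"fingers":1}]'

```text
time: 5.92
tool_pos: [0.4831, -0.1903, 0.1083]
tool_rot: [3.141, -0.002, 3.031]
contact_force: [-9.9, 2.9, 23.0]
opening: 0.0002
grip_force: 12.5
```

Request:
step_arm --increments '[{"delta_pos":[0,0,0.1],"dr":[0,0,0],"fingers":1},{"delta_pos":[0,0,0.2],"dr":[0,0,0],"fingers":1},{"delta_pos":[0,0,0.2],"dr":[0,0,0],"fingers":1},{"delta_pos":[0,0,0.2],"dr":[0,0,0],"fingers":1},{"delta_pos":[0,0,0.2],"dr":[0,0,0],"fingers":1}]'

```text
time: 6.55
tool_pos: [0.4831, -0.1903, 0.1081]
tool_rot: [-3.141, -0.001, 3.031]
contact_force: [-10.3, 3.2, 25.7]
opening: 0.0003
grip_force: 13.2
```

Request:
step_arm --increments '[{"delta_pos":[0,0,-1.5],"dr":[0,0,0],"fingers":1},{"delta_pos":[0,0,-3],"dr":[0,0,0],"fingers":1},{"delta_pos":[0,0,-4.5],"dr":[0,0,0],"fingers":1},{"delta_pos":[0,0,-5.5],"dr":[0,0,0],"fingers":1},{"delta_pos":[0,0,-5.5],"dr":[0,0,0],"fingers":1}]'

```text
time: 7.18
tool_pos: [0.4842, -0.1906, 0.1623]
tool_rot: [-3.141, 0.001, 3.031]
contact_force: [0.1, 0.5, -0.0]
opening: 0.0008
grip_force: 0.0
```

```bash
python3 - <<'E'
from h import *
for _ in range(4): a=viewer.read_camera("scene")[160:320,120:280,::-1]
b=viewer.read_camera("top")[120:280,260:420,::-1]
cv2.imwrite("pics/c2.png",cv2.resize(np.hstack([a,b]),(800,400),interpolation=cv2.INTER_CUBIC))
E
```

```text
(no output)
```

View pics/c2.png

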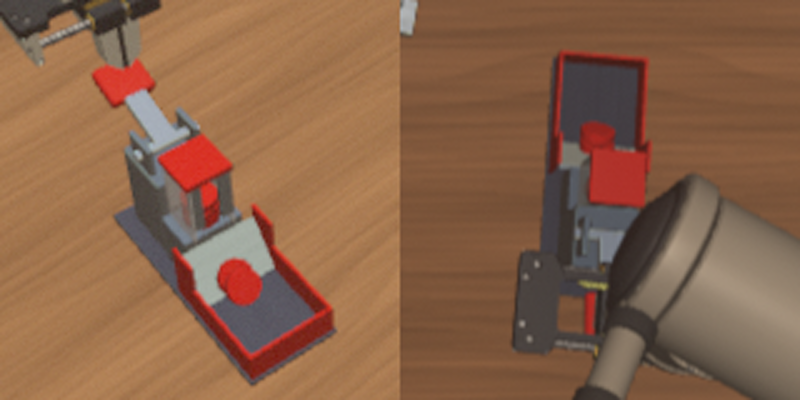

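Two tokens now lean together at the chute's foot (about (240,283)), the stack has dropped by one and the lever is up. Now the third press.

Request:
step_arm --increments '[{"delta_pos":[0,0,1.5],"dr":[0,0,0],"fingers":1},{"delta_pos":[0,0,3],"dr":[0,0,0],"fingers":1},{"delta_pos":[0,0,4.3],"dr":[0,0,0],"fingers":1},{"delta_pos":[0,0,5],"dr":[0,0,0],"fingers":1},{"delta_pos":[0,0,5.3],"dr":[0,0,0],"fingers":1}]'

```text
time: 8.05
tool_pos: [0.4832, -0.1903, 0.1083]
tool_rot: [3.141, -0.002, 3.031]
contact_force: [-7.7, 2.2, 23.4]
opening: 0.0003
grip_force: 12.2
```

Request:
step_arm --increments '[{"delta_pos":[0,0,0.1],"dr":[0,0,0],"fingers":1},{"delta_pos":[0,0,0.2],"dr":[0,0,0],"fingers":1},{"delta_pos":[0,0,0.2],"dr":[0,0,0],"fingers":1},{"delta_pos":[0,0,0.2],"dr":[0,0,0],"fingers":1},{"delta_pos":[0,0,0.2],"dr":[0,0,0],"fingers":1}]'

```text
time: 8.68
tool_pos: [0.4832, -0.1903, 0.1082]
tool_rot: [-3.141, -0.0, 3.031]
contact_force: [-9.8, 3.4, 24.3]
opening: 0.0008
grip_force: 12.9
```

Request:
step_arm --increments '[{"delta_pos":[0,0,-1.5],"dr":[0,0,0],"fingers":1},{"delta_pos":[0,0,-3.5],"dr":[0,0,0],"fingers":1},{"delta_pos":[0,0,-6],"dr":[0,0,0],"fingers":1},{"delta_pos":[0,0,-8],"dr":[0,0,0],"fingers":1},{"delta_pos":[0,0,-9],"dr":[0,0,0],"fingers":1}]'

```text
time: 9.3
tool_pos: [0.4842, -0.1905, 0.1968]
tool_rot: [3.142, 0.001, 3.031]
contact_force: [0.5, -0.1, -0.2]
opening: 0.0003
grip_force: 0.0
```

```bash
python3 - <<'E'
from h import *
for _ in range(10): a=viewer.read_camera("scene")[160:320,120:280,::-1]
b=viewer.read_camera("top")[120:280,260:420,::-1]
cv2.imwrite("pics/c3.png",cv2.resize(np.hstack([a,b]),(800,400),interpolation=cv2.INTER_CUBIC))
E
```

```text
(no output)
```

View pics/c3.png

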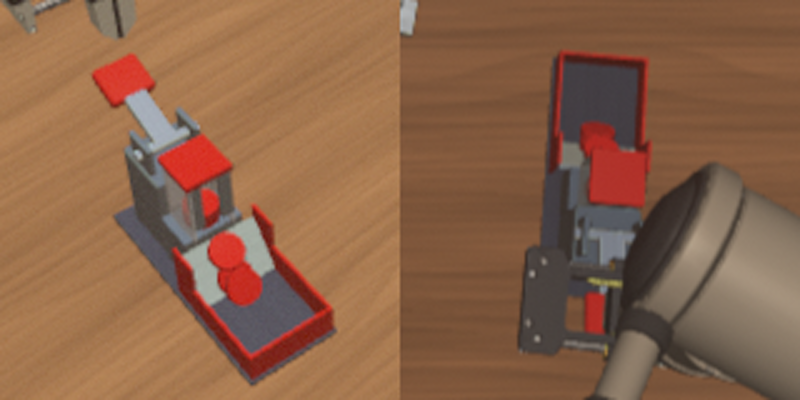

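Three tokens show in the tray; the third rests on the chute at about (226,252) in the crop. I'll check its height against the 51 mm limit.

```bash
python3 - <<'E'
from h import *
for yaw in (-.09,-.11):
    u=np.array([np.cos(yaw),np.sin(yaw),0]); n=np.array([-u[1],u[0],0]); p0=np.array([.483,-.191,.144])
    for nm,c in (("t3",(226,252)),("t2",(240,286)),("pad",(124,80)),("capctr",(195,162)),("chuteTopL",(178,250)),):
        o,d=ray("scene",(120+c[0]/2.5,160+c[1]/2.5))
        X=o+d*(n@(p0-o))/(n@d); print(yaw,nm,"along",round(u@(X-p0),4),"z",round(X[2],4))
E
```

```text
-0.09 t3 along 0.1578 z 0.0442
-0.09 t2 along 0.1764 z 0.0145
-0.09 pad along 0.0011 z 0.1388
-0.09 capctr along 0.1215 z 0.1301
-0.09 chuteTopL along 0.0573 z -0.0493
-0.11 t3 along 0.164 z 0.0526
-0.11 t2 along 0.1832 z 0.0243
-0.11 pad along 0.0012 z 0.1388
-0.11 capctr along 0.1266 z 0.136
-0.11 chuteTopL along 0.06 z -0.0459
```

Borderline, so I'll take a closer view with the wrist camera from the far side. First, its mounting.

```bash
python3 - <<'E'
from h import *
s=robot.observe();p=viewer.camera_params("wrist");T=np.array(p["T"])
print(s["time"],s["tool_pos"]);print(np.round(T,3),np.round(p["K"],0).tolist())
E
```

```text
9.85 [ 0.48373218 -0.19040271  0.19635574]
[[ 0.112  0.948  0.299  0.402]
 [ 0.994 -0.107 -0.033 -0.182]
 [ 0.001  0.3   -0.954  0.354]
 [ 0.     0.     0.     1.   ]] [[289.0, 0.0, 250.0], [0.0, 289.0, 190.0], [0.0, 0.0, 1.0]]
```

Request:
step_arm --increments '[{"delta_pos":[-2.5,0,0],"dr":[0,0,9],"fingers":1},{"delta_pos":[-6,0,0],"dr":[0,0,18],"fingers":1},{"delta_pos":[-10,0,0],"dr":[0,0,27],"fingers":1},{"delta_pos":[-14,0,0],"dr":[0,0,36],"fingers":1},{"delta_pos":[-17,0,0],"dr":[0,0,45],"fingers":1}]'

```text
time: 10.48
tool_pos: [0.6541, -0.2093, 0.1962]
tool_rot: [3.142, -0.0, 2.24]
contact_force: [-0.3, -0.9, 0.6]
opening: 0.0004
grip_force: 0.0
```

Request:
step_arm --increments '[{"delta_pos":[0,0,0],"dr":[0,0,9],"fingers":1},{"delta_pos":[0,0,0],"dr":[0,0,18],"fingers":1},{"delta_pos":[0,0,0],"dr":[0,0,27],"fingers":1},{"delta_pos":[0,0,0],"dr":[0,0,36],"fingers":1},{"delta_pos":[0,0,0],"dr":[0,0,45],"fingers":1}]'

```text
time: 11.1
tool_pos: [0.6528, -0.2092, 0.1964]
tool_rot: [-3.141, -0.0, 1.455]
contact_force: [0.3, -0.1, 0.3]
opening: 0.0001
grip_force: 0.0
```

Request:
step_arm --increments '[{"delta_pos":[0,0,0],"dr":[0,0,9],"fingers":1},{"delta_pos":[0,0,0],"dr":[0,0,18],"fingers":1},{"delta_pos":[0,0,0],"dr":[0,0,27],"fingers":1},{"delta_pos":[0,0,0],"dr":[0,0,36],"fingers":1},{"delta_pos":[0,0,0],"dr":[0,0,45],"fingers":1}]'

```text
time: 11.72
tool_pos: [0.6527, -0.2092, 0.1964]
tool_rot: [-3.141, 0.0, 0.669]
contact_force: [-0.2, 0.3, 0.5]
opening: 0.0007
grip_force: 0.0
```

Request:
step_arm --increments '[{"delta_pos":[0,0,0],"dr":[0,0,9],"fingers":1},{"delta_pos":[0,0,0],"dr":[0,0,18],"fingers":1},{"delta_pos":[0,0,0],"dr":[0,0,27],"fingers":1},{"delta_pos":[0,0,0],"dr":[0,0,36],"fingers":1},{"delta_pos":[0,0,0],"dr":[0,0,45],"fingers":1}]'

```text
time: 12.35
tool_pos: [0.6527, -0.2093, 0.1964]
tool_rot: [-3.141, 0.0, -0.116]
contact_force: [-0.8, -0.6, 0.3]
opening: 0.0003
grip_force: 0.0
```

```bash
python3 - <<'E'
from h import *
import pickle
viewer.read_camera("wrist");viewer.read_camera("wrist")
s=robot.observe();p=viewer.camera_params("wrist");a=viewer.read_camera("wrist")
b=viewer.read_camera("scene"); pickle.dump((p,a,b),open("v.pkl","wb"))
print(s["time"],s["tool_pos"],s["tool_rot"])
a=cv2.resize(a[90:290,156:356],(400,400),interpolation=cv2.INTER_CUBIC)
b=cv2.resize(b[210:310,170:270],(400,400),interpolation=cv2.INTER_CUBIC)
cv2.imwrite("pics/c4.png",np.hstack([a,b])[:,:,::-1])
E
```

```text
12.45 [ 0.6527331  -0.20927559  0.19641817] [-3.14137498e+00  3.68773791e-04 -1.12044244e-01]
```

View pics/c4.png

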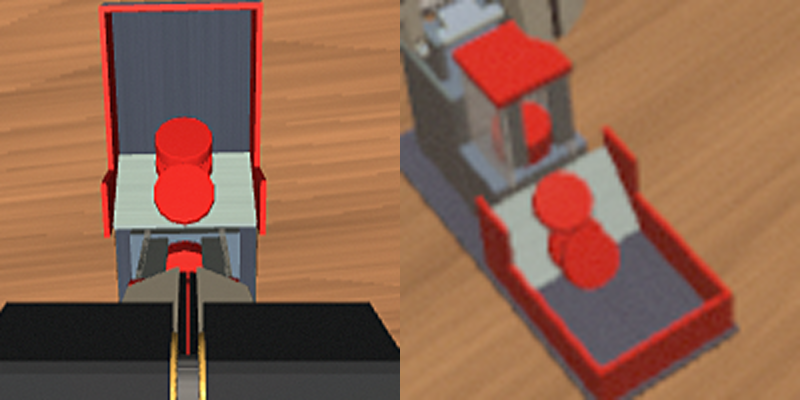

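The wrist crop shows the third token at (184,193) below-left of the other two at (184,136), lying on the chute. The scene crop has them at (562,201) and (591,257). I'll triangulate these with the tray's far rim corners as a check.

```bash
python3 - <<'E'
from h import *
import pickle
p,a,b=pickle.load(open("v.pkl","rb"))
w=lambda x,y:ray("wrist",(156+x/2,90+y/2),p); s=lambda x,y:ray("scene",(170+(x-400)/4,210+y/4))
for n,A,B in (("t3",(184,193),(562,201)),("t2",(184,136),(591,257)),("rim+y",(103,6),(735,297)),("rim-y",(262,4),(602,370)),("chutetop+y",(113,229),(482,198)),("chutefoot-y",(253,152),(640,236))):
    X,e=tri(w(*A),s(*B)); print(n,X.round(4),round(e,4))
E
```

```text
t3 [ 0.6416 -0.2062  0.0483] 0.0008
t2 [ 0.669  -0.2093  0.027 ] 0.0004
rim+y [ 0.7451 -0.173   0.0311] 0.0044
rim-y [ 0.7363 -0.2569  0.0378] 0.0029
chutetop+y [ 0.585  -0.1831 -0.0112] 0.0699
chutefoot-y [ 0.695  -0.2254  0.0963] 0.0557
```

The third token's face centre is at 48 mm, so its body centre is about 45 mm, below the limit. The fourth token is in the shaft, the lever is up and the arm is clear.

```bash
python3 -c "
from cell import robot; print(robot.hand_in())"
```

```text
the job is handed in; nothing more can be done
None
```

I pressed the red lever to its stop three times and handed the job in: three red tokens are in the red tray (the third rests on the chute, its centre about 45 mm up by my measurement, limit 51 mm), the fourth is still in the shaft, and the blue lever was not touched.

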